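Seat the cassette tray on the rocker's locating pin

TASK

Put the blue cassette tray on the grey deck of the white rocker, between the two rails, hole end pointing to the far end, and first set it down and let go with its hole just short of the black slot that the brass pin stands in. Then nudge it gently along the rails until the hole drops over the pin and the tray lies flat on the deck, without ramming it against the pin; draw back and leave everything else on the bench where it is.

Things in the scene. Friction and masses are not known exactly. Their poses are not given: they have to be found in the camera images.
- tray: Blue plastic tray, 0.15 to 0.31 kg: plate 140 (x) x 90 (y) x 8 (z) mm. Origin: centre of its underside; z up. Starts on the bench, +x (hole) end roughly away from the robot. Two white cassettes, 70 x 20 x 5 mm, are fixed on the plate at y = +-28 mm, tops 13 mm above the underside.
- tray_grip (a point): Where to grip the tray: middle of its grey upright fin, 36 mm above the underside, at x = -13 mm, y = 0 in the tray; axes as the tray's. The fin is 46 mm long along x, 12 mm thick in y (close the fingers along y); its top is 55 mm above the underside.
- tray_lip (a point): Where to push the tray towards its +x: middle of its upright near (-x) face, 10 mm above the underside, at x = -70 mm, y = 0. A blue lip 6 mm thick runs across the full width there, its top 18 mm above the underside. Axes as the tray's.
- tray_hole (a point): Centre of the tray's one oblong through hole, at underside level, at x = +20 mm, y = 0 in the tray (33 mm ahead of tray_grip). The hole is 13 mm along x, 22 mm along y. Axes as the tray's.
- rocker: White low laboratory rocker, 260 (x) x 190 (y) mm, fixed to the bench and switched off; it does not move. Origin: centre of its underside on the bench; x points roughly away from the robot, to its far end. Flat grey deck (250 x 180 mm) 60 mm above the bench.
- rails_mid (a point): Point on the deck midway between the two aluminium rails, at x = 0, y = 0 in the rocker, axes as the rocker's. The rails run from x = -100 to +100 mm, 96 mm apart inside (3 mm play each side of the tray), upright for 8 mm, then flaring outward to 23 mm above the deck. Both channel ends are open.
- slot_mid (a point): Middle of the black slot (42 mm along x, 12 mm wide), at deck level, x = +30 mm, y = 0 in the rocker; axes as the rocker's. In the slot a brass pin, 10 mm thick, bevelled to 7 mm at the top, stands 6 mm above the deck. It is clamped fast up to 16 mm either way from the slot's middle along x: this is not measured and differs every time.
- deck_near (a point): Point on the deck in front of the channel, x = -115 mm, y = 0 in the rocker. A tray laid with its hole 1 to 5 mm short of the slot rests with its near edge on the deck, its far part tilted up 3 degrees on the pin. Pushed to +x it slides with 1 to 8 N; when the hole reaches the pin the far end drops 6 mm, the tray lies flat with 1.5 mm play, and the pin stops it dead.
- cassette: Loose green test cassette, 70 x 20 x 5 mm, flat on the bench between rocker and tray; origin at the centre of its underside. To be left alone.
- wash_bottle: Brown wash bottle with a thin spout, 68 mm thick, 190 mm tall, at the right side; origin at the centre of its underside. To be left alone.
- reagent: Small bottle with a red cap, 32 mm thick, 60 mm tall, beyond the work area; origin at the centre of its underside. To be left alone.
- tube_rack: Green block with twelve capped tubes, 70 x 200 mm, 93 mm tall, at the left side; origin at the centre of its underside. To be left alone.

How it is judged:
On the way:
1. the tray has been set down between the rails and let go, its hole still short of the slot: hole centre more than 18 mm and less than 55 mm to the near side of the slot's middle (x of tray_hole in the frame of slot_mid between -0.055 and -0.018 m and y of tray_hole in the frame of slot_mid between -0.008 and 0.008 m and z of tray_hole in the frame of slot_mid below 0.0085 m and z of tray in the frame of slot_mid below 0.007 m and contact force between the fingers and tray below 0.1 N and linear speed of tray below 0.01 m/s), for 0.2 s.
At the end, for the whole second after the job is handed in: The tray lies flat with its hole over the pin: hole centre under 1.8 mm above deck level, within 19 mm of the slot's middle along x and 8 mm across; hole end to the far end; tilt under 0.02 rad; x axis within 0.12 rad of the rocker's; at rest and let go (x of tray_hole in the frame of slot_mid between -0.019 and 0.019 m and x of tray in the frame of slot_mid below 0 m and y of tray_hole in the frame of slot_mid between -0.008 and 0.008 m and z of tray_hole in the frame of slot_mid between -0.003 and 0.0018 m and angle between tray's own z axis and vertical below 0.02 rad and angle between the x axis of tray and the x axis of rocker, either way round below 0.12 rad and linear speed of tray below 0.01 m/s and angular speed of tray below 0.1 rad/s); the robot touches nothing.
It fails at once if the tray presses on the rocker or its pin with more than 20 N (contact force between tray and rocker above 20 N).
It fails at once if a bystander is moved more than 20 mm or tipped over (distance of any of cassette, wash_bottle, reagent, tube_rack from where it was at the start of the episode above 0.02 m or angle between any of cassette, wash_bottle, reagent, tube_rack's own z axis and vertical above 0.5 rad).
It also fails if it takes over 54 s, if anything falls off the work surface, if the arm or the gripper's body presses on something with over 40 N, if the wrist force passes 120 N, or if a joint passes its speed limit or range.

ROBOT

A 6-joint arm with a two-finger parallel gripper is mounted at the origin on the work surface. World frame = base frame: x ahead of the robot, y to its left, z up, the work surface at z = 0. Lengths are in m, angles in rad, forces in N, time in s.
With the tool pointing down it reaches from about 0.25 to 0.775 m from the base axis. Payload 4 kg.
Tool frame: the origin (TCP) lies midway between the tips of the shut fingers; the grasp point (between the pads) lies 19 mm behind it; z points along the fingers, y is the line along which they close (so a half turn about z gives the same grasp; the last joint's range is limited). The gripper opens to 94 mm and grips with 3 to 60 N. Pads are 16 mm wide; open, the fingers measure 119 mm over their backs; the gripper's body (75 mm by 177 mm) begins 78 mm behind the grasp point.
Start: joints at [1.095, 0.087, 1.371, -0, 1.684, -0.103], TCP at [0.2, 0.512, 0.206] pointing down, gripper open.
Joint ranges: [-3.1, 3.1], [-0.76, 2.03], [0.27, 2.55], [-1.08, 4.22], [0.17, 2.65], [-2.57, 2.57]. Speed limits (rad/s): [2.79, 2.79, 3.14, 3.14, 3.14, 3.14].

INTERFACE

Orientations are given as [roll, pitch, yaw] about the fixed x, y, z axes, in that order (R = Rz(yaw) Ry(pitch) Rx(roll)).
In Python, from bench import robot gives the robot as it stands.
- The arm moves only by the tool servo_tool, never from a script. Its argument "moves" is a list of rows, each a list of 5 numbers: the shift along the tool's x, y, z in units of 25 mm (1.0 is 25 mm), then the turn about the tool's z in units of 6 degrees (1.0 is 6 degrees), then the closure, from 0 (fully open) to 1 (shut). In form: [[dx, dy, dz, yaw, gripper], ...]. A call has 1 to 10 rows; each row is the pose to reach, as a shift and turn from the pose commanded when the call began, along the tool's axes at that moment; what a row does not reach only later rows make up. A row lasts 1/12 s, in which the tool goes at most 41.7 mm and 7.16 degrees, less where a joint would pass 70% of its speed; a pose out of reach is approached as far as the arm can. A call with a gripper value outside its range is refused whole. The fingers move at their own pace and stop on an object; the grip force is fixed at half the most. Time passes only in rows, so rows that repeat a pose let the fingers close. It gives the time, the measured TCP pose, the force, the opening and the grip force at its end, in the units of the state.
- robot.get_obs(): the state, without advancing time (a new reading comes with each control period).
- robot.snapshot(name): name is "scene" or "top" or "wrist"; returns a dict with "image" (384x512x3 uint8, blue, green, red), "fx", "fy", "cx", "cy" (pixels), "eye" and "orientation" of the camera in the world; the wrist camera has in their place "T_tool_cam" (4x4, takes a point from camera to tool coordinates, whose origin is the TCP and whose axes are the flange's). Camera axes: x right, y down, z forward; pixel columns grow to the right and rows downward; lengths in m; the calibration is good to about 2 mm. A picture is of the moment at which its call begins: read the wrist's pose just before it. There is no depth.
- robot.close_job(): hands the job in; it is judged then, once.
The state is a dict: "time": time; "joint_positions": joint angles; "qvel": joint speeds; "joint_torque": joint torques, N m; "tool_pos": TCP position; "ee_rot": TCP orientation; "wrist_force": force on the tool from outside, world axes, zero at the start; "wrist_torque": the same for the moment, N m; "width": finger opening in m; "finger_force": force on a finger pad.
Only numpy, scipy, OpenCV 4.12 (cv2) and the standard library are available. Lean on these libraries where they do the work, as an engineer would, in place of code of your own. Each camera call takes 0.05 s, during which the arm holds its last target. There are 200 camera calls.

## Working session

There is one attempt and no reset: what is moved stays moved. The work goes in short steps, Python scripts to look and compute and a tool call to move; the robot and the scene stay as the last step left them, time stands still between calls to the robot, and variables do not carry over. Pictures are saved under pics/ and viewed, at most 10 in all, crops included, and the job is handed in when it is done.

Besides the shell and the picture viewer there is one more tool, called after "Emit:" in YAML: its name, and indented under it one key for each argument. servo_tool: Moves the arm, as the interface text tells. Its arguments: {"type":"object","properties":{"moves":{"type":"array"}},"required":["moves"]}

```bash
mkdir -p pics; ls
python3 - <<'E'
from bench import robot
import cv2,numpy as np
o=robot.get_obs();print(o['time'],o['tool_pos'],o['ee_rot'],o['width'])
a=[]
for n in ("scene","top"):
    s=robot.snapshot(n);cv2.imwrite(f'pics/{n}0.png',s['image']);print({k:v for k,v in s.items() if k!='image'})
E
```

```text
pics
0.0 [0.20010554 0.5117265  0.20432406] [-3.13941682e+00 -1.91508442e-04  2.76875768e+00] 0.09387326306324952
{'fx': 361.2285880124366, 'fy': 361.2285880124366, 'cx': 252.66283742485214, 'cy': 190.459927024193, 'eye': array([ 1.38611716, -0.03355009,  0.65961128]), 'orientation': array([-2.23546783,  0.01854327,  1.50436709])}
{'fx': 409.0957287960778, 'fy': 409.0957287960778, 'cx': 255.35387004539973, 'cy': 186.6766729023673, 'eye': array([ 0.47869585, -0.00471912,  1.17632709]), 'orientation': array([-3.0453185 , -0.0112701 , -1.55023418])}
```

View pics/scene0.png

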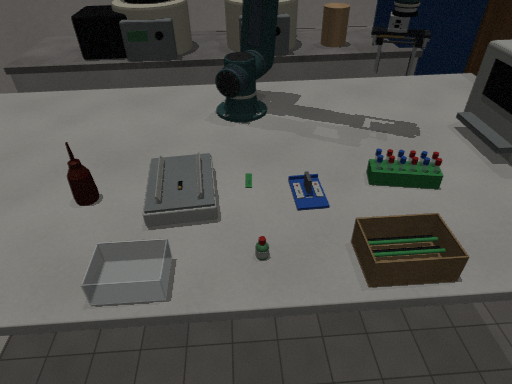

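View pics/top0.png

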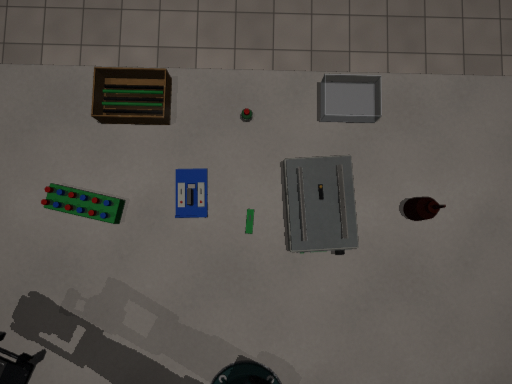

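The scene picture shows the blue tray at about (308,190) with its fin, the rocker at (180,188) with the slot at (180,185), and the cassette between them at (249,180). In the top view the tray is at (191,193), the slot at (321,191), the rails at columns 301 and 340, and the far end (+x) is up.

```bash
cat > h.py <<'E'
import cv2,numpy as np
from scipy.spatial.transform import Rotation as Ro
from bench import robot
def cam(n):
    o=robot.get_obs(); s=robot.snapshot(n)
    if n=='wrist':
        Rt=Ro.from_euler('xyz',o['ee_rot']).as_matrix(); T=s['T_tool_cam']
        s['R']=Rt@T[:3,:3]; s['eye']=np.array(o['tool_pos'])+Rt@T[:3,3]
    else: s['R']=Ro.from_euler('xyz',s['orientation']).as_matrix()
    return s
def ray(s,p):
    d=s['R']@np.array([(p[0]-s['cx'])/s['fx'],(p[1]-s['cy'])/s['fy'],1]); return d/np.linalg.norm(d)
def onz(s,p,z):
    d=ray(s,p); return s['eye']+d*(z-s['eye'][2])/d[2]
def tri(s1,p1,s2,p2):
    A=np.zeros((3,3));b=np.zeros(3)
    for s,p in((s1,p1),(s2,p2)):
        d=ray(s,p);M=np.eye(3)-np.outer(d,d);A+=M;b+=M@s['eye']
    x=np.linalg.solve(A,b); d=ray(s1,p1);v=x-s1['eye']
    return x,2*np.linalg.norm(v-d*(d@v))
def proj(s,P):
    q=s['R'].T@(np.array(P)-s['eye']);return np.array([s['fx']*q[0]/q[2]+s['cx'],s['fy']*q[1]/q[2]+s['cy']])
def blob(m,box=None):
    m=m.astype(np.uint8)
    if box is not None:
        k=np.zeros_like(m);x0,y0,x1,y1=box;k[y0:y1,x0:x1]=1;m=m*k
    c,_=cv2.findContours(m,cv2.RETR_EXTERNAL,cv2.CHAIN_APPROX_NONE)
    return max(c,key=cv2.contourArea)
def blue(im):
    h=cv2.cvtColor(im,cv2.COLOR_BGR2HSV);return (h[...,0]>105)&(h[...,0]<130)&(h[...,1]>150)&(h[...,2]>60)
E
python3 - <<'E'
from h import *
t=cam('top');c=cam('scene')
bt=blob(blue(t['image']),(150,150,230,240));bc=blob(blue(c['image']),(270,160,340,220))
qt=cv2.boxPoints(cv2.minAreaRect(bt));qc=cv2.approxPolyDP(cv2.convexHull(bc),4,True)[:,0]
print(qt,qc)
P=np.array([onz(t,p,.008) for p in qt]);print(P.round(4),P.mean(0).round(4))
print([np.linalg.norm(P[i]-P[i-1]).round(4) for i in range(4)])
print('scene',[onz(c,p,.008).round(4) for p in qc])
a=cv2.resize(t['image'][150:260,265:375],(400,400),interpolation=cv2.INTER_CUBIC)
b=cv2.resize(c['image'][145:225,140:220],(400,400),interpolation=cv2.INTER_CUBIC)
a2=cv2.resize(t['image'][160:225,165:220],(338,400)[::1],interpolation=cv2.INTER_CUBIC)
b2=cv2.resize(c['image'][165:215,280:335],(400,364),interpolation=cv2.INTER_CUBIC)
o=np.zeros((600,800,3),np.uint8)
def put(i,x,y,w,h):o[y:y+h,x:x+w]=cv2.resize(i,(w,h),interpolation=cv2.INTER_CUBIC)
put(t['image'][150:260,265:375],0,0,330,330);put(c['image'][145:225,140:220],330,0,320,320)
put(t['image'][160:225,165:220],0,330,220,260);put(c['image'][165:215,280:335],330,330,275,250)
cv2.imwrite('pics/c1.png',o)
E
```

```text
[[175.      168.99998]
 [206.      168.99998]
 [206.      216.99998]
 [175.      216.99998]] [[289 180]
 [303 179]
 [323 192]
 [328 205]
 [298 208]]
[[0.6378 0.2165 0.008 ]
 [0.6398 0.1275 0.008 ]
 [0.5021 0.123  0.008 ]
 [0.5003 0.211  0.008 ]] [0.57   0.1695 0.008 ]
[np.float64(0.1377), np.float64(0.089), np.float64(0.1378), np.float64(0.088)]
scene [array([0.5141, 0.1226, 0.008 ]), array([0.5129, 0.1656, 0.008 ]), array([0.581 , 0.2118, 0.008 ]), array([0.6393, 0.2129, 0.008 ]), array([0.6445, 0.1284, 0.008 ])]
```

View pics/c1.png

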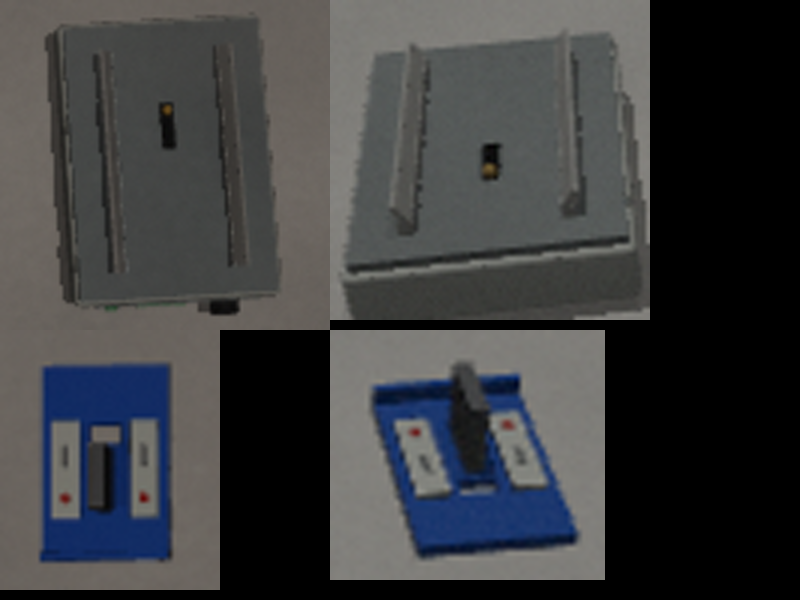

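The crops show the tray with its hole just ahead of the fin and pointing +x, and the lip at the near side. The slot in the top view spans about (321,184)–(321,199), with the pin near its far end. I'll measure the rocker and the tray in both views.

Run:
```python
from h import *
t=cam('top');c=cam('scene')
for s,b in((t,(305,170,337,215)),(c,(168,172,192,198))):
    im=s['image'];v=im.max(2);h=cv2.cvtColor(im,cv2.COLOR_BGR2HSV)
    m=((v<45)|((h[...,1]>110)&(h[...,0]<35)&(v>50)))
    k=blob(m,b);r=cv2.boundingRect(k);s['r']=r;m2=((h[...,1]>110)&(h[...,0]<35)&(v>50))
    ys,xs=np.nonzero(m2[b[1]:b[3],b[0]:b[2]]);print(r,'pin',xs.mean()+b[0],ys.mean()+b[1],len(xs))
    s['mid']=(r[0]+(r[2]-1)/2,r[1]+(r[3]-1)/2);s['pin']=(xs.mean()+b[0],ys.mean()+b[1])
    print('mid on .06',onz(s,s['mid'],.06),'ends',onz(s,(s['mid'][0],r[1]-.5),.06),onz(s,(s['mid'][0],r[1]+r[3]-.5),.06))
print('tri mid',tri(t,t['mid'],c,c['mid']),'pin',tri(t,t['pin'],c,c['pin']))
# rail feet: top view inner lines (crop px /3 + offset)
for a,b in (((123,272),(105,53)),((232,265),(218,46))):
    print([onz(t,(265+p[0]/3,150+p[1]/3),.06).round(4) for p in(a,b)])
# fin top: top-view vs scene
f=lambda p,x,y,k:(x+p[0]/k,y+p[1]/k)
print('fintop far end',tri(t,f((100,444-330),165,160,4),c,f((476-330,408-330),280,165,5)),'near',tri(t,f((97,510-330),165,160,4),c,f((463-330,363-330),280,165,5)))
w=cam('wrist');print(w['T_tool_cam'].round(3),w['fx'],w['cx'],w['cy']);cv2.imwrite('pics/w0.png',w['image'])
```

```text
(318, 184, 6, 16) pin 320.2857142857143 186.0 7
mid on .06 [ 0.57732341 -0.19405008  0.06      ] ends [ 0.59939243 -0.19393471  0.06      ] [ 0.55533764 -0.19416501  0.06      ]
(178, 181, 5, 9) pin 179.5 187.0 8
mid on .06 [ 0.57929869 -0.19216424  0.06      ] ends [ 0.55815793 -0.19409301  0.06      ] [ 0.59976088 -0.19029738  0.06      ]
tri mid (array([ 0.57737125, -0.19340192,  0.05867459]), np.float64(0.0017250020787065797)) pin (array([ 0.59213857, -0.19241413,  0.06290544]), np.float64(0.0009408601565419302))
[array([ 0.4427, -0.1554,  0.06  ]), array([ 0.6421, -0.1371,  0.06  ])]
[array([ 0.451 , -0.2541,  0.06  ]), array([ 0.6509, -0.2412,  0.06  ])]
fintop far end (array([0.57897098, 0.16680423, 0.05034871]), np.float64(0.0035643947230845794)) near (array([0.53347715, 0.1676428 , 0.04938567]), np.float64(0.004101327020147828))
[[-0.001 -0.97  -0.245  0.071]
 [ 1.    -0.001 -0.     0.001]
 [ 0.    -0.245  0.97  -0.178]
 [ 0.     0.     0.     1.   ]] 343.6113341210634 256.0557002618268 189.0794545373714
```

Emit:
servo_tool:
  moves:
    - [-1.5,-0.6,-1,-0.5,0]
    - [-3,-1.2,-1.8,-1.0,0]
    - [-4.5,-1.9,-1.8,-1.5,0]
    - [-6,-2.5,-1.8,-2,0]
    - [-7.5,-3.1,-1.8,-2.5,0]
    - [-9,-3.7,-1.8,-3.0,0]
    - [-10.5,-4.3,-1.8,-3.56,0]
    - [-12,-5,-1.8,-3.56,0]
    - [-13.5,-5.6,-1.8,-3.56,0]
    - [-15,-6.2,-1.8,-3.56,0]

```text
time: 1.18
tool_pos: [0.4942, 0.2296, 0.2507]
ee_rot: [3.141, 0.001, 3.141]
wrist_force: [0.5, 0.8, -0.9]
width: 0.094
finger_force: 0.0
```

Emit:
servo_tool:
  moves:
    - [-1,-1.2,0,0,0]
    - [-1.9,-2.4,0,0,0]
    - [-1.9,-2.4,0,0,0]
    - [-1.9,-2.4,0,0,0]

```text
time: 1.52
tool_pos: [0.5413, 0.1697, 0.2498]
ee_rot: [3.141, -0.001, 3.138]
wrist_force: [0.2, -0.4, -0.1]
width: 0.094
finger_force: 0.0
```

Run:
```python
from h import *
import pickle
w=cam('wrist');pickle.dump(w,open('w1.pkl','wb'));cv2.imwrite('pics/w1.png',w['image']);o=robot.get_obs();print(o['tool_pos'],o['qvel'].round(3) if hasattr(o['qvel'],'round') else o['qvel'])
k=blob(blue(w['image']));r=cv2.minAreaRect(k);q=cv2.boxPoints(r);print(q)
P=np.array([onz(w,p,.008) for p in q]);print(P.round(4),P.mean(0).round(4),[np.linalg.norm(P[i]-P[i-1]).round(4) for i in range(4)])
print('fin centre pred px',proj(w,[.557,.1685,.055]))
```

```text
[0.54057128 0.17108878 0.25015724] [ 0.041 -0.019  0.007  0.003  0.001 -0.001]
[[216.84952 131.16277]
 [289.97235 128.29521]
 [294.15353 234.91554]
 [221.0307  237.7831 ]]
[[0.504  0.1229 0.008 ]
 [0.501  0.2113 0.008 ]
 [0.6383 0.2194 0.008 ]
 [0.6418 0.1239 0.008 ]] [0.5713 0.1694 0.008 ] [np.float64(0.1378), np.float64(0.0884), np.float64(0.1375), np.float64(0.0955)]
fin centre pred px [254.64107365 182.44086734]
```

View pics/w1.png

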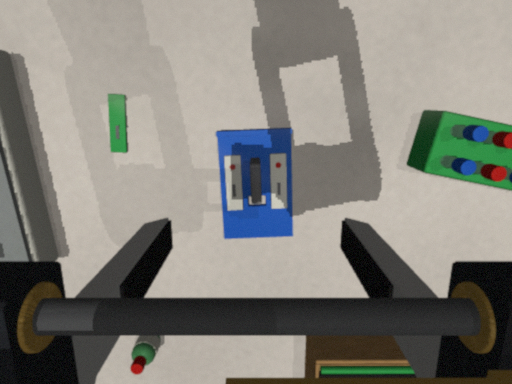

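The wrist view shows the tray at about (255,183) with the fin at (256,182), matching the prediction. Next I'll look at the rocker from above.

Emit:
servo_tool:
  moves:
    - [0,-1,0,0,0]
    - [0,-2.5,0,0,0]
    - [0,-4,0,0,0]
    - [0,-5.5,0,0,0]
    - [0,-7,0,0,0]
    - [0,-8.5,0,0,0]
    - [0,-10,0,0,0]
    - [0,-11.5,0,0,0]
    - [0,-13,0,0,0]
    - [0,-14.4,0,0,0]

```text
time: 2.4
tool_pos: [0.5405, -0.1884, 0.2511]
ee_rot: [3.141, 0.001, -3.139]
wrist_force: [0.5, 1.1, -0.6]
width: 0.0937
finger_force: 0.0
```

Emit:
servo_tool:
  moves:
    - [0.6,0,0,0,0]
    - [0.6,0,0,0,0]
    - [0.6,0,0,0,0]

```text
time: 2.65
tool_pos: [0.5257, -0.1872, 0.251]
ee_rot: [3.141, 0.001, -3.14]
wrist_force: [-0.3, 0.4, 0.6]
width: 0.0943
finger_force: 0.0
```

Run:
```python
from h import *
import pickle
w=cam('wrist');pickle.dump(w,open('w2.pkl','wb'));o=robot.get_obs();print(o['tool_pos'],o['ee_rot'])
P=[proj(w,p) for p in([.578,-.193,.06],[.593,-.192,.063])];print(P)
im=w['image'];x,y=P[0].astype(int)
cv2.imwrite('pics/w2.png',cv2.resize(im[0:300,106:406],(600,600),interpolation=cv2.INTER_CUBIC))
```

```text
[ 0.52600023 -0.18688598  0.25108377] [ 3.14128466e+00  1.45846149e-03 -3.13935047e+00]
[array([250.45870863, 214.31435677]), array([251.34735784, 227.76525247])]
```

View pics/w2.png

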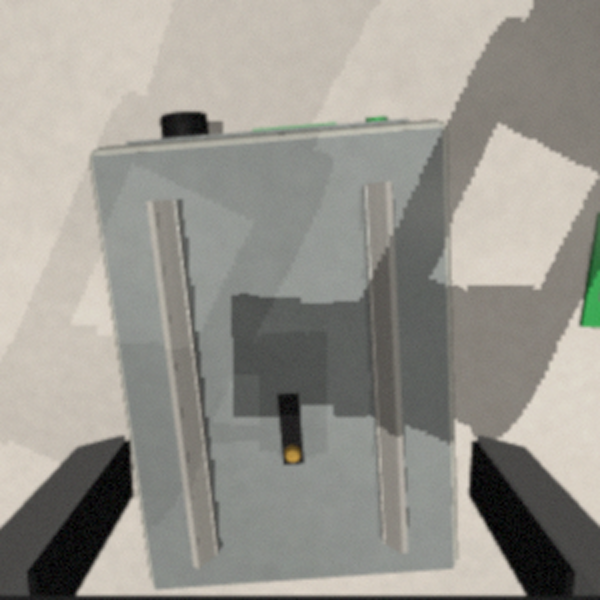

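The wrist crop shows the deck corners at (95,154), (442,124), (456,566) and (155,588), the slot from (288,394) to (293,465), and the pin at (292,455).

Run:
```python
from h import *
import pickle
w=pickle.load(open('w2.pkl','rb'));t=cam('top')
g=lambda p,z=.06:onz(w,(106+p[0]/2,p[1]/2),z)
C=np.array([g(p) for p in((95,154),(442,124),(456,566),(155,588))]);print('deck',C.round(4),[np.linalg.norm(C[i]-C[i-1]).round(4) for i in range(4)])
print('mid',C.mean(0)); n=(C[0]+C[1])/2;f=(C[2]+C[3])/2;print('yaw',np.arctan2(*(f-n)[1::-1]))
for p in ((288,394),(293,465)):print('slot',g(p).round(4))
for p in ((181,200),(218,550),(364,186),(384,548)):print('rail',g(p).round(4))
print('tri slot mid',tri(w,(106+290.5/2,429.5/2),t,(320.5,191.5)))
print('pin',tri(w,(106+292/2,455/2),t,(320.3,186)))
w1=pickle.load(open('w1.pkl','rb'));
v=blob(blue(w1['image'])); h=cv2.convexHull(v)[:,0]
q=cv2.approxPolyDP(cv2.convexHull(v),4,True)[:,0];print([(p,onz(w1,p,.008).round(4)) for p in q])
m=w1['image'].max(2)<75; k=blob(m,(240,145,275,215));print('fin',cv2.boundingRect(k))
```

```text
deck [[ 0.4303 -0.2917  0.06  ]
 [ 0.4157 -0.1149  0.06  ]
 [ 0.664  -0.0938  0.06  ]
 [ 0.6787 -0.2738  0.06  ]] [np.float64(0.249), np.float64(0.1774), np.float64(0.2491), np.float64(0.1806)]
mid [ 0.54716073 -0.19354583  0.06      ]
yaw 0.07843410681006882
slot [ 0.5577 -0.1934  0.06  ]
slot [ 0.5999 -0.1907  0.06  ]
rail [ 0.4531 -0.2487  0.06  ]
rail [ 0.6535 -0.2352  0.06  ]
rail [ 0.446  -0.1537  0.06  ]
rail [ 0.6522 -0.137   0.06  ]
tri slot mid (array([ 0.57642877, -0.19241947,  0.06710329]), np.float64(0.0009875992173255578))
pin (array([ 0.59145577, -0.19170571,  0.06711891]), np.float64(0.001157144420879649))
[(array([290, 129], dtype=int32), array([0.5018, 0.2113, 0.008 ])), (array([291, 234], dtype=int32), array([0.637 , 0.2153, 0.008 ])), (array([225, 237], dtype=int32), array([0.6408, 0.1291, 0.008 ])), (array([217, 132], dtype=int32), array([0.505 , 0.1231, 0.008 ]))]
fin (250, 157, 11, 46)
```

Emit:
servo_tool:
  moves:
    - [0,1,0,0,0]
    - [0,2.5,0,0,0]
    - [0,4,0,0,0]
    - [0,5.5,0,0,0]
    - [0,7,0,0,0]
    - [0,8.5,0,0,0]
    - [0,10,0,0,0]
    - [0,11.5,0,0,0]
    - [-0.6,13,0,0,0]
    - [-1.24,14.24,0,-0.3,0]

```text
time: 3.58
tool_pos: [0.5556, 0.1722, 0.2517]
ee_rot: [3.14, 0.002, -3.105]
wrist_force: [0.5, -0.2, 0.8]
width: 0.0938
finger_force: 0.0
```

Emit:
servo_tool:
  moves:
    - [0,0,0,0,0]
    - [0,0,1,0,0]
    - [0,0,2,0,0]
    - [0,0,3,0,0]
    - [0,0,4,0,0]
    - [0,0,5,0,0]
    - [0,0,6,0,0]
    - [0,0,6.5,0,0]
    - [0,0,6.5,0,0]
    - [0,0,6.5,0,0]

```text
time: 4.42
tool_pos: [0.5562, 0.1679, 0.0881]
ee_rot: [-3.142, -0.001, -3.109]
wrist_force: [0.2, 0.6, 0.5]
width: 0.0937
finger_force: 0.0
```

Run:
```python
from h import *
w=cam('wrist');o=robot.get_obs();print(o['tool_pos'],o['ee_rot'])
cv2.imwrite('pics/w3.png',w['image'])
```

```text
[0.55723628 0.16794762 0.08953055] [ 3.14114676e+00  2.22833591e-03 -3.10947506e+00]
```

View pics/w3.png

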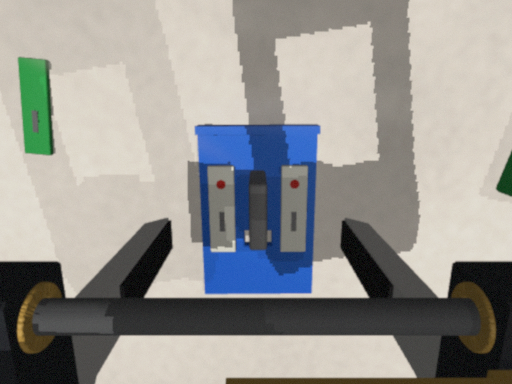

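The tray is square to the tool, and the fin at (258,210) is centred between the fingers. I'll descend and grip.

Emit:
servo_tool:
  moves:
    - [0,0.05,0.7,0,0]
    - [0,0.05,1.4,0,0]
    - [0,0.05,2.1,0,0]
    - [0,0.05,2.75,0,0]
    - [0,0.05,2.75,0,0]
    - [0,0.05,2.75,0,0.4]
    - [0,0.05,2.75,0,0.6]
    - [0,0.05,2.75,0,0.8]
    - [0,0.05,2.75,0,0.9]
    - [0,0.05,2.75,0,1]

```text
time: 5.3
tool_pos: [0.5574, 0.1688, 0.0206]
ee_rot: [3.141, 0.002, -3.11]
wrist_force: [-0.6, -0.9, 0.4]
width: 0.064
finger_force: 0.0
```

Emit:
servo_tool:
  moves:
    - [0,0,0,0,1]
    - [0,0,0,0,1]
    - [0,0,0,0,1]
    - [0,0,0,0,1]
    - [0,0,0,0,1]
    - [0,0,0,0,1]

```text
time: 5.8
tool_pos: [0.5565, 0.1686, 0.0192]
ee_rot: [3.142, -0.0, -3.11]
wrist_force: [-0.2, 0.2, -0.1]
width: 0.024
finger_force: 0.0
```

Emit:
servo_tool:
  moves:
    - [0,0,0,0,1]
    - [0,0,0,0,1]
    - [0,0,0,0,1]
    - [0,0,0,0,1]
    - [0,0,0,0,1]
    - [0,0,0,0,1]

```text
time: 6.3
tool_pos: [0.5565, 0.1687, 0.0192]
ee_rot: [3.141, -0.0, -3.11]
wrist_force: [-0.7, 0.6, -2.0]
width: 0.0119
finger_force: 30.0
```

Emit:
servo_tool:
  moves:
    - [0,0,-0.3,0,1]
    - [0,0,-0.8,0,1]
    - [0,0,-1.6,0,1]
    - [0,0,-2.6,0,1]
    - [0,0,-3.6,0,1]
    - [0,0,-4.6,0,1]
    - [0,0,-5.4,0,1]
    - [0,0,-5.8,0,1]
    - [0,0,-6,0,1]
    - [0,0,-6,0,1]

```text
time: 7.13
tool_pos: [0.557, 0.1687, 0.1707]
ee_rot: [3.141, 0.002, -3.11]
wrist_force: [-0.1, -0.3, -2.3]
width: 0.012
finger_force: 30.0
```

Run:
```python
from h import *
w=cam('wrist');o=robot.get_obs();print(o['tool_pos'],o['ee_rot'],o['width'],o['finger_force'],o['wrist_force'])
q=cv2.approxPolyDP(cv2.convexHull(blob(blue(w['image']),(120,60,420,310))),4,True)[:,0]
print(q)
zt=o['tool_pos'][2]-.017
for p in q: print(p,(onz(w,p,zt+.005)-o['tool_pos']).round(4))
cv2.imwrite('pics/w4.png',w['image'])
```

```text
[0.55632503 0.16858065 0.16900113] [ 3.14157739e+00 -2.82352125e-04 -3.11020731e+00] 0.011809798019973988 29.99606966972351 [-0.5481434   0.18861671 -2.62494706]
[[341 135]
 [328 261]
 [183 261]
 [172 135]]
[341 135] [-0.0537  0.0459 -0.012 ]
[328 261] [ 0.0224  0.0449 -0.012 ]
[183 261] [ 0.025  -0.0432 -0.012 ]
[172 135] [-0.0509 -0.0476 -0.012 ]
```

View pics/w4.png

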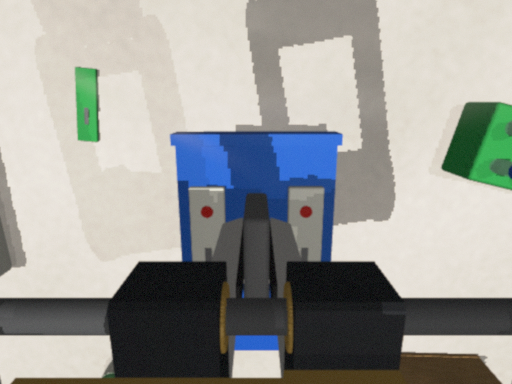

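The tray is held squarely: the lip ends are level at (172,135) and (341,135). I'll carry it over the rocker.

Emit:
servo_tool:
  moves:
    - [0.1,-0.4,0,0,1]
    - [0.2,-1,0,0,1]
    - [0.4,-1.9,0,0,1]
    - [0.6,-2.9,0,0,1]
    - [0.8,-3.9,0,0,1]
    - [1,-4.9,0,0,1]
    - [1.2,-5.9,0,0,1]
    - [1.4,-6.9,0,-0.1,1]
    - [1.6,-7.9,0,-0.2,1]
    - [1.8,-8.9,0,-0.3,1]

```text
time: 8.02
tool_pos: [0.5167, -0.0568, 0.1672]
ee_rot: [3.141, -0.004, -3.079]
wrist_force: [-0.4, -0.0, -2.1]
width: 0.0119
finger_force: 30.0
```

Emit:
servo_tool:
  moves:
    - [0.1,-1,0,-0.1,1]
    - [0.2,-2,0,-0.14,1]
    - [0.3,-3,0,-0.14,1]
    - [0.36,-4,0,-0.14,1]
    - [0.36,-4.8,0,-0.14,1]
    - [0.36,-5.3,0,-0.14,1]
    - [0.36,-5.6,0,-0.14,1]
    - [0.36,-5.6,0,-0.14,1]
    - [0.36,-5.6,0,-0.14,1]
    - [0.36,-5.6,0,-0.14,1]

```text
time: 8.85
tool_pos: [0.5182, -0.1944, 0.1689]
ee_rot: [3.141, -0.0, -3.063]
wrist_force: [0.9, -0.0, -2.0]
width: 0.0118
finger_force: 30.0
```

Run:
```python
from h import *
w=cam('wrist');o=robot.get_obs();print(o['tool_pos'],o['ee_rot'],o['width'])
tp=np.array(o['tool_pos']);Rt=Ro.from_euler('xyz',o['ee_rot']).as_matrix()
im=w['image'];B=blue(im)
for col in (200,256,310):
    r=np.nonzero(B[60:260,col])[0];print(col,r[0]+60,'lip in tool',(Rt.T@(onz(w,(col,r[0]+59.5),tp[2]-.0015)-tp)).round(4))
c=blob(B,(100,60,420,310))[:,0];print('lip cols',c[:,0].min(),c[:,0].max())
a=np.zeros((400,800,3),np.uint8);a[:384,:512]=im
t=cam('top');u=t['image'][150:260,265:375];a[:288,512:]=cv2.resize(u,(288,288),interpolation=cv2.INTER_CUBIC)
cv2.imwrite('pics/w5.png',a)
```

```text
[ 0.5183442  -0.19432804  0.16914041] [ 3.14090858e+00 -9.19041903e-05 -3.06270881e+00] 0.01198741393551532
200 133 lip in tool [ 0.0555 -0.0286  0.0015]
256 132 lip in tool [0.056  0.0003 0.0015]
310 132 lip in tool [0.056  0.0282 0.0015]
lip cols 171 341
```

View pics/w5.png

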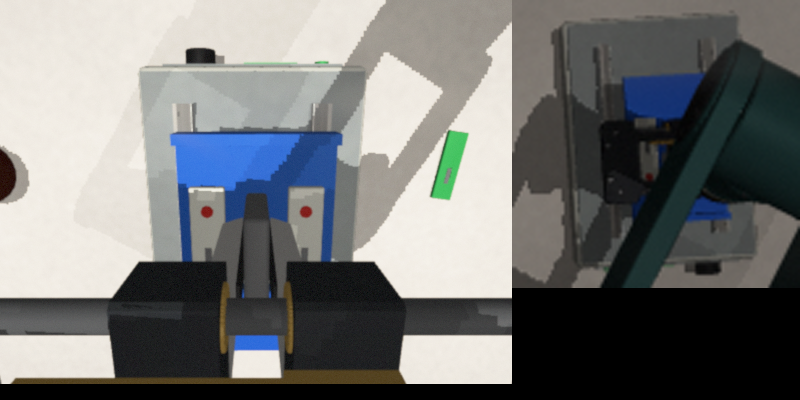

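The tray is level and parallel to the rails, with its lip 56 mm behind the TCP. I'll shift back 4 mm and lower it.

Emit:
servo_tool:
  moves:
    - [0.1,-0.04,0.3,0,1]
    - [0.18,-0.04,0.8,0,1]
    - [0.18,-0.04,1.4,0,1]
    - [0.18,-0.04,2,0,1]
    - [0.18,-0.04,2.5,0,1]
    - [0.18,-0.04,2.8,0,1]
    - [0.18,-0.04,3.0,0,1]
    - [0.18,-0.04,3.1,0,1]
    - [0.18,-0.04,3.1,0,1]
    - [0.18,-0.04,3.1,0,1]

```text
time: 9.78
tool_pos: [0.5144, -0.197, 0.0923]
ee_rot: [-3.141, 0.001, -3.064]
wrist_force: [1.1, -1.1, -2.8]
width: 0.0117
finger_force: 30.0
```

Emit:
servo_tool:
  moves:
    - [0,0,0.02,0,1]
    - [0,0,0.04,0,1]
    - [0,0,0.06,0,1]
    - [0,0,0.08,0,1]
    - [0,0,0.1,0,1]
    - [0,0,0.1,0,1]
    - [0,0,0.1,0,1]

```text
time: 10.37
tool_pos: [0.5139, -0.1968, 0.0892]
ee_rot: [3.142, -0.0, -3.064]
wrist_force: [0.2, -0.2, -3.3]
width: 0.0119
finger_force: 30.0
```

Emit:
servo_tool:
  moves:
    - [0,0,0.02,0,1]
    - [0,0,0.04,0,1]
    - [0,0,0.06,0,1]
    - [0,0,0.08,0,1]
    - [0,0,0.1,0,1]
    - [0,0,0.1,0,1]

```text
time: 10.87
tool_pos: [0.5138, -0.1968, 0.0865]
ee_rot: [3.141, -0.0, -3.064]
wrist_force: [-0.5, -0.2, -1.1]
width: 0.0113
finger_force: 30.0
```

Emit:
servo_tool:
  moves:
    - [0,0,0.02,0,1]
    - [0,0,0.04,0,1]
    - [0,0,0.06,0,1]
    - [0,0,0.06,0,1]

```text
time: 11.2
tool_pos: [0.514, -0.1968, 0.0852]
ee_rot: [3.142, 0.0, -3.064]
wrist_force: [0.2, 0.3, -2.8]
width: 0.0117
finger_force: 30.0
```

Emit:
servo_tool:
  moves:
    - [0,0,0.02,0,1]
    - [0,0,0.04,0,1]
    - [0,0,0.04,0,1]

```text
time: 11.45
tool_pos: [0.514, -0.1969, 0.0849]
ee_rot: [-3.141, 0.0, -3.064]
wrist_force: [-2.2, -0.1, 2.0]
width: 0.0115
finger_force: 30.0
```

Emit:
servo_tool:
  moves:
    - [0,0,0.02,0,1]
    - [0,0,0.02,0,1]

```text
time: 11.62
tool_pos: [0.514, -0.197, 0.0848]
ee_rot: [-3.141, 0.001, -3.064]
wrist_force: [-3.6, 1.0, 4.3]
width: 0.0118
finger_force: 30.0
```

Emit:
servo_tool:
  moves:
    - [0,0,0.02,0,1]
    - [0,0,0.02,0,1]

```text
time: 11.78
tool_pos: [0.5138, -0.1969, 0.0843]
ee_rot: [-3.141, 0.0, -3.064]
wrist_force: [-4.8, 1.1, 6.0]
width: 0.0119
finger_force: 30.0
```

```bash
cat > lip.py <<'E'
from h import *
def lip():
    w=cam('wrist');o=robot.get_obs();B=blue(w['image'])
    print(np.round(o['tool_pos'],4),np.round(o['wrist_force'],1),np.round(o['wrist_torque'],2))
    for col in (200,230,256,285,310):
        r=np.nonzero(B[60:260,col])[0];print(col,r[0]+60,end='; ')
    c=blob(B,(100,60,420,310))[:,0];print('lip cols',c[:,0].min(),c[:,0].max());return w
E
python3 -c "
from lip import *
lip()"
```

```text
[ 0.5139 -0.197   0.0843] [-4.5  0.9  5.2] [0.21 0.42 0.1 ]
200 133; 230 133; 256 133; 285 133; 310 132; lip cols 171 341
```

Emit:
servo_tool:
  moves:
    - [0,0,0.015,0,1]
    - [0,0,0.015,0,1]
    - [0,0,0.015,0,1]

```text
time: 12.08
tool_pos: [0.5137, -0.197, 0.0839]
ee_rot: [-3.141, -0.0, -3.064]
wrist_force: [-5.1, 1.0, 6.6]
width: 0.0118
finger_force: 30.0
```

Emit:
servo_tool:
  moves:
    - [0,0,0.015,0,1]
    - [0,0,0.015,0,1]
    - [0,0,0.015,0,1]

```text
time: 12.33
tool_pos: [0.5137, -0.197, 0.0835]
ee_rot: [-3.141, 0.0, -3.064]
wrist_force: [-5.2, 0.1, 6.9]
width: 0.0117
finger_force: 30.0
```

Emit:
servo_tool:
  moves:
    - [0,0,0.015,0,1]
    - [0,0,0.015,0,1]
    - [0,0,0.015,0,1]

```text
time: 12.58
tool_pos: [0.5137, -0.197, 0.0832]
ee_rot: [-3.141, -0.0, -3.064]
wrist_force: [-4.4, 0.9, 5.8]
width: 0.0119
finger_force: 30.0
```

Emit:
servo_tool:
  moves:
    - [0,0,0.015,0,1]
    - [0,0,0.015,0,1]
    - [0,0,0.015,0,1]

```text
time: 12.83
tool_pos: [0.5136, -0.197, 0.0828]
ee_rot: [-3.141, -0.0, -3.064]
wrist_force: [-5.3, 0.8, 5.6]
width: 0.0118
finger_force: 30.0
```

Emit:
servo_tool:
  moves:
    - [0,0,0.015,0,1]
    - [0,0,0.015,0,1]
    - [0,0,0.015,0,1]

```text
time: 13.08
tool_pos: [0.5136, -0.1971, 0.0824]
ee_rot: [-3.141, -0.0, -3.064]
wrist_force: [-5.9, 0.7, 5.6]
width: 0.0118
finger_force: 30.0
```

Emit:
servo_tool:
  moves:
    - [0,0,0.015,0,1]
    - [0,0,0.015,0,1]
    - [0,0,0.015,0,1]

```text
time: 13.33
tool_pos: [0.5135, -0.1971, 0.082]
ee_rot: [-3.141, -0.0, -3.064]
wrist_force: [-6.7, 0.8, 6.8]
width: 0.0119
finger_force: 30.0
```

Emit:
servo_tool:
  moves:
    - [0,0,0,0,0.85]
    - [0,0,0,0,0.8]
    - [0,0,0,0,0.75]
    - [0,0,0,0,0.72]
    - [0,0,0,0,0.72]
    - [0,0,0,0,0.72]

```text
time: 13.83
tool_pos: [0.514, -0.1967, 0.0807]
ee_rot: [3.141, -0.0, -3.064]
wrist_force: [-0.3, 0.2, 0.5]
width: 0.026
finger_force: 0.0
```

```bash
python3 -c "
from lip import *
w=lip();cv2.imwrite('pics/w6.png',w['image'])
t=cam('scene');cv2.imwrite('pics/s6.png',t['image'])"
```

```text
[ 0.514  -0.1968  0.0808] [ 0.3 -0.1 -0.4] [0.05 0.03 0.07]
200 134; 230 134; 256 134; 285 134; 310 134; lip cols 171 340
```

Emit:
servo_tool:
  moves:
    - [0,0,-0.3,0,0.72]
    - [0,0,-0.9,0,0.72]
    - [0,0,-1.6,0,0.72]
    - [0,0,-2.4,0,0.72]
    - [0,0,-3.2,0,0.8]
    - [1,0,-3.6,0,1]
    - [2,0,-3.6,0,1]
    - [2.8,0,-3.6,0,1]
    - [3.4,0,-3.6,0,1]
    - [3.4,0,-3.6,0,1]

```text
time: 14.77
tool_pos: [0.4274, -0.2037, 0.1721]
ee_rot: [-3.141, 0.001, -3.066]
wrist_force: [-0.0, -0.6, -0.3]
width: 0.0003
finger_force: 0.0
```

Run:
```python
from h import *
w=cam('wrist');o=robot.get_obs();print(np.round(o['tool_pos'],4),o['ee_rot'],o['width'])
t=cam('top');c=cam('scene')
a=np.zeros((600,800,3),np.uint8);a[:384,:512]=w['image']
a[:288,512:]=cv2.resize(t['image'][150:260,265:375],(288,288),interpolation=cv2.INTER_CUBIC)
a[288:588,512:]=cv2.resize(c['image'][140:225,140:222],(288,300),interpolation=cv2.INTER_CUBIC)
cv2.imwrite('pics/w7.png',a)
bt=blob(blue(t['image']),(280,150,360,240));q=cv2.boxPoints(cv2.minAreaRect(bt));
Rk=np.array([[np.cos(.0784),np.sin(.0784)],[-np.sin(.0784),np.cos(.0784)]])
for p in q: print(p,(Rk@(onz(t,p,.068)[:2]-[.547,-.1935])).round(4))
```

```text
[ 0.4288 -0.2036  0.172 ] [-3.14064002e+00  1.72291230e-03 -3.06542982e+00] 0.000498864902423406
[303.70364 184.40623] [0.0516 0.0429]
[337.04874 182.25493] [ 0.0523 -0.0486]
[340.22385 231.46944] [-0.0815 -0.0469]
[306.87875 233.62074] [-0.082   0.0435]
```

View pics/w7.png

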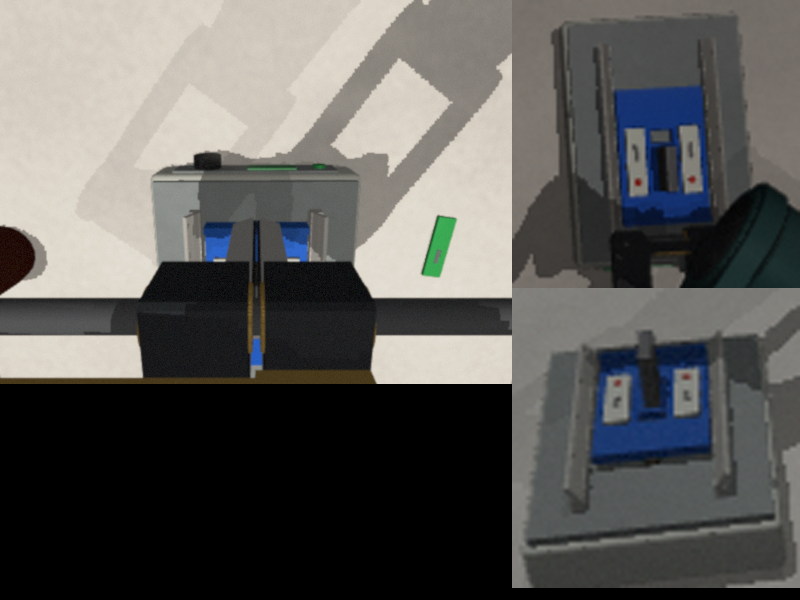

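The tray rests on the pin between the rails, hole about 29 mm short of the slot middle. I'll lower the closed fingers behind the lip.

Emit:
servo_tool:
  moves:
    - [0,0,1,0,1]
    - [0,0,2,0,1]
    - [0,0,3,0,1]
    - [0,0,3.7,0,1]
    - [0,0,4.05,0,1]
    - [0,0,4.1,0,1]
    - [-0.2,0,4.1,0,1]
    - [-0.4,0,4.1,0,1]
    - [-0.5,0,4.1,0,1]
    - [-0.5,0,4.1,0,1]

```text
time: 15.75
tool_pos: [0.4433, -0.2029, 0.07]
ee_rot: [-3.14, 0.003, -3.063]
wrist_force: [0.2, -1.1, 0.6]
width: 0.0005
finger_force: 0.0
```

Emit:
servo_tool:
  moves:
    - [-0.05,0,0,0,1]
    - [-0.1,0,0,0,1]
    - [-0.15,0,0,0,1]
    - [-0.2,0,0,0,1]
    - [-0.25,0,0,0,1]
    - [-0.3,0,0,0,1]
    - [-0.35,0,0,0,1]
    - [-0.4,0,0,0,1]
    - [-0.45,0,0,0,1]
    - [-0.5,0,0,0,1]

```text
time: 16.58
tool_pos: [0.4539, -0.2015, 0.0684]
ee_rot: [3.141, -0.001, -3.064]
wrist_force: [-1.5, 0.0, 1.1]
width: 0.0004
finger_force: 0.9
```

Emit:
servo_tool:
  moves:
    - [-0.05,0,0,0,1]
    - [-0.1,0,0,0,1]
    - [-0.15,0,0,0,1]
    - [-0.2,0,0,0,1]
    - [-0.25,0,0,0,1]
    - [-0.3,0,0,0,1]
    - [-0.35,0,0,0,1]
    - [-0.4,0,0,0,1]
    - [-0.45,0,0,0,1]
    - [-0.5,0,0,0,1]

```text
time: 17.42
tool_pos: [0.4667, -0.2005, 0.0684]
ee_rot: [3.141, 0.0, -3.064]
wrist_force: [-0.7, 0.5, 0.5]
width: 0.0003
finger_force: 0.8
```

```bash
cat > tr.py <<'E'
from h import *
t=cam('top');o=robot.get_obs();print(np.round(o['tool_pos'],4),np.round(o['wrist_force'],1))
Rk=np.array([[np.cos(.0784),np.sin(.0784)],[-np.sin(.0784),np.cos(.0784)]])
print('tcp_r',(Rk@(o['tool_pos'][:2]-np.array([.547,-.1935]))).round(4))
q=cv2.boxPoints(cv2.minAreaRect(blob(blue(t['image']),(280,130,360,240))))
for p in q: print(p.round(1),(Rk@(onz(t,p,.07)[:2]-[.547,-.1935])).round(4))
E
python3 tr.py
```

```text
[ 0.4669 -0.2004  0.0684] [-1.1 -1.   0.4]
tcp_r [-0.0804 -0.0006]
[303.4 178.2] [0.0685 0.0428]
[336.6 176.1] [ 0.0691 -0.0483]
[339.2 216.8] [-0.0419 -0.0467]
[305.9 218.9] [-0.0423  0.0436]
```

Emit:
servo_tool:
  moves:
    - [-0.05,0,0,0,1]
    - [-0.1,0,0,0,1]
    - [-0.15,0,0,0,1]
    - [-0.2,0,0,0,1]
    - [-0.25,0,0,0,1]
    - [-0.3,0,0,0,1]
    - [-0.35,0,0,0,1]
    - [-0.4,0,0,0,1]
    - [-0.45,0,0,0,1]
    - [-0.5,0,0,0,1]

```text
time: 18.3
tool_pos: [0.4792, -0.1995, 0.0684]
ee_rot: [3.141, 0.0, -3.064]
wrist_force: [-1.3, 0.4, 0.2]
width: 0.0002
finger_force: 0.7
```

Emit:
servo_tool:
  moves:
    - [-0.04,0,0,0,1]
    - [-0.08,0,0,0,1]
    - [-0.12,0,0,0,1]
    - [-0.16,0,0,0,1]
    - [-0.2,0,0,0,1]
    - [-0.24,0,0,0,1]

```text
time: 18.8
tool_pos: [0.4852, -0.199, 0.0684]
ee_rot: [3.141, 0.0, -3.064]
wrist_force: [-1.0, 0.1, 0.8]
width: 0.0006
finger_force: 0.6
```

```bash
python3 tr.py
```

```text
[ 0.4854 -0.199   0.0685] [-1.  -0.8  0.4]
tcp_r [-0.0619 -0.0007]
[304. 171.] [0.088  0.0398]
[337. 171.] [ 0.083  -0.0504]
[337. 211.] [-0.026 -0.042]
[304. 211.] [-0.0208  0.0474]
```

Emit:
servo_tool:
  moves:
    - [-0.02,0,0,0,1]
    - [-0.04,0,0,0,1]
    - [-0.06,0,0,0,1]
    - [-0.08,0,0,0,1]
    - [-0.1,0,0,0,1]
    - [-0.12,0,0,0,1]
    - [-0.14,0,0,0,1]
    - [-0.16,0,0,0,1]
    - [-0.16,0,0,0,1]

```text
time: 19.6
tool_pos: [0.4896, -0.1988, 0.0687]
ee_rot: [-3.141, 0.001, -3.064]
wrist_force: [0.1, -0.3, 1.3]
width: 0.0003
finger_force: 0.0
```

Emit:
servo_tool:
  moves:
    - [-0.02,0,0,0,1]
    - [-0.04,0,0,0,1]
    - [-0.06,0,0,0,1]
    - [-0.08,0,0,0,1]
    - [-0.08,0,0,0,1]

```text
time: 20.02
tool_pos: [0.4912, -0.1986, 0.0685]
ee_rot: [3.142, 0.0, -3.064]
wrist_force: [0.8, 1.0, 0.6]
width: 0.0004
finger_force: 0.0
```

Emit:
servo_tool:
  moves:
    - [-0.02,0,0,0,1]
    - [-0.04,0,0,0,1]
    - [-0.04,0,0,0,1]

```text
time: 20.27
tool_pos: [0.4916, -0.1985, 0.0685]
ee_rot: [3.141, -0.001, -3.064]
wrist_force: [-2.2, 0.5, 0.1]
width: 0.0005
finger_force: 1.0
```

```bash
python3 tr.py
python3 - <<'E'
from h import *
t=cam('top');c=cam('scene')
Rk=np.array([[np.cos(.0784),np.sin(.0784)],[-np.sin(.0784),np.cos(.0784)]])
bc=cv2.convexHull(blob(blue(c['image']),(150,150,215,220)))
q=cv2.approxPolyDP(bc,1.5,True)[:,0];print(q.tolist())
def W(r,z): return np.r_[np.array([.547,-.1935])+Rk.T@np.array(r),z]
for off,z in ((.094,.068),(.094,.062),(.094,.075)):
    print(off,z,[proj(c,W((off,y),z)).round(1) for y in(-.045,.045)],[proj(t,W((off,y),z)).round(1) for y in(-.045,.045)])
E
```

```text
[ 0.4916 -0.1986  0.0685] [-1.9 -0.5  2.7]
tcp_r [-0.0556 -0.0007]
[302.8 169.7] [0.0917 0.0428]
[335.4 168. ] [ 0.0914 -0.0467]
[337.5 208. ] [-0.018 -0.044]
[304.9 209.7] [-0.0176  0.0446]
[[194, 168], [196, 195], [162, 199], [166, 170]]
0.094 0.068 [array([162.3, 198.4]), array([197. , 194.8])] [array([334.6, 167.2]), array([301.9, 169. ])]
0.094 0.062 [array([162.7, 200.2]), array([197.3, 196.6])] [array([334.1, 167.5]), array([301.6, 169.4])]
0.094 0.075 [array([161.8, 196.3]), array([196.7, 192.7])] [array([335.1, 166.8]), array([302.2, 168.7])]
```

Emit:
servo_tool:
  moves:
    - [-0.02,0,0,0,1]
    - [-0.02,0,0,0,1]
    - [-0.02,0,0,0,1]

```text
time: 20.67
tool_pos: [0.4925, -0.1985, 0.0684]
ee_rot: [3.142, -0.0, -3.064]
wrist_force: [-1.8, -0.5, 1.7]
width: 0.0005
finger_force: 0.9
```

Emit:
servo_tool:
  moves:
    - [-0.02,0,0,0,1]
    - [-0.02,0,0,0,1]
    - [-0.02,0,0,0,1]

```text
time: 20.92
tool_pos: [0.4931, -0.1984, 0.0685]
ee_rot: [3.142, 0.0, -3.064]
wrist_force: [-1.4, 0.2, 0.6]
width: 0.0007
finger_force: 0.8
```

Emit:
servo_tool:
  moves:
    - [-0.02,0,0,0,1]
    - [-0.02,0,0,0,1]
    - [-0.02,0,0,0,1]

```text
time: 21.17
tool_pos: [0.4936, -0.1984, 0.0685]
ee_rot: [3.142, 0.0, -3.064]
wrist_force: [-2.4, 0.8, 1.2]
width: 0.0004
finger_force: 0.8
```

Emit:
servo_tool:
  moves:
    - [-0.02,0,0,0,1]
    - [-0.02,0,0,0,1]
    - [-0.02,0,0,0,1]

```text
time: 21.42
tool_pos: [0.494, -0.1984, 0.0684]
ee_rot: [3.141, 0.0, -3.064]
wrist_force: [-1.1, 0.4, 0.3]
width: 0.0001
finger_force: 0.8
```

Emit:
servo_tool:
  moves:
    - [-0.02,0,0,0,1]
    - [-0.02,0,0,0,1]
    - [-0.02,0,0,0,1]

```text
time: 21.67
tool_pos: [0.4944, -0.1983, 0.0685]
ee_rot: [3.142, -0.0, -3.064]
wrist_force: [-1.8, -0.3, 1.0]
width: 0.0002
finger_force: 1.1
```

Emit:
servo_tool:
  moves:
    - [-0.02,0,0,0,1]
    - [-0.02,0,0,0,1]
    - [-0.02,0,0,0,1]

```text
time: 21.92
tool_pos: [0.4945, -0.1983, 0.0685]
ee_rot: [3.141, -0.001, -3.064]
wrist_force: [-4.4, 0.2, 2.2]
width: 0.0006
finger_force: 2.2
```

```bash
python3 tr.py
python3 - <<'E'
from h import *
c=cam('scene')
bc=cv2.convexHull(blob(blue(c['image']),(150,150,215,220)))
print(cv2.approxPolyDP(bc,1.5,True)[:,0].tolist())
E
```

```text
[ 0.4945 -0.1983  0.0685] [-5.4 -1.5  2.7]
tcp_r [-0.0527 -0.0007]
[302.8 168.6] [0.0947 0.0427]
[335.4 166.9] [ 0.0944 -0.0468]
[337.5 207. ] [-0.0153 -0.0441]
[304.9 208.7] [-0.0149  0.0445]
[[195, 169], [196, 196], [162, 199], [165, 171]]
```

The tray has hit its stop: the TCP no longer advances and the force rises. I'll draw back and check.

Emit:
servo_tool:
  moves:
    - [0.2,0,0,0,1]
    - [0.6,0,0,0,1]
    - [1,0,0,0,1]
    - [1.4,0,-0.5,0,1]
    - [1.8,0,-1.5,0,1]
    - [2.2,0,-2.5,0,1]
    - [2.4,0,-3.5,0,1]
    - [2.4,0,-4.5,0,1]
    - [2.4,0,-5.5,0,1]
    - [2.4,0,-6.5,0,1]

```text
time: 22.85
tool_pos: [0.4345, -0.2029, 0.2323]
ee_rot: [-3.141, 0.002, -3.064]
wrist_force: [0.2, 0.2, 0.0]
width: 0.0006
finger_force: 0.0
```

Emit:
servo_tool:
  moves:
    - [0,0,-1,0,0.2]
    - [0,0,-1,0,0.2]
    - [0,0,-1,0,0.2]
    - [0,0,-1,0,0.2]
    - [0,0,-1,0,0.2]
    - [0,0,-1,0,0.2]

```text
time: 23.35
tool_pos: [0.4344, -0.2025, 0.254]
ee_rot: [3.139, -0.003, -3.064]
wrist_force: [0.3, 0.2, -0.3]
width: 0.0367
finger_force: 0.0
```

Run:
```python
from h import *
w=cam('wrist');o=robot.get_obs();print(np.round(o['tool_pos'],4),np.round(o['wrist_force'],1),o['time'])
t=cam('top');c=cam('scene')
a=np.zeros((600,800,3),np.uint8);a[:384,:512]=w['image']
a[:288,512:]=cv2.resize(t['image'][150:260,265:375],(288,288),interpolation=cv2.INTER_CUBIC)
a[288:588,512:]=cv2.resize(c['image'][140:225,140:222],(288,300),interpolation=cv2.INTER_CUBIC)
cv2.imwrite('pics/w8.png',a)
Rk=np.array([[np.cos(.0784),np.sin(.0784)],[-np.sin(.0784),np.cos(.0784)]])
R=lambda P:np.r_[(Rk@(P[:2]-[.547,-.1935])),P[2]].round(4)
bt=cv2.boxPoints(cv2.minAreaRect(blob(blue(t['image']),(280,130,360,240))));print('top',[(p.round(1),R(onz(t,p,.066))) for p in bt])
q=cv2.approxPolyDP(cv2.convexHull(blob(blue(w['image']),(100,100,400,384))),2,True)[:,0];print('wrist',[(p,R(onz(w,p,.068))) for p in q])
```

```text
[ 0.4346 -0.2026  0.2542] [-0.4  0.5  0.2] 23.4
top [(array([302.2, 169.1], dtype=float32), array([0.0942, 0.0439, 0.066 ])), (array([335.3, 166.5], dtype=float32), array([ 0.0961, -0.0475,  0.066 ])), (array([339.2, 217.1], dtype=float32), array([-0.0426, -0.0474,  0.066 ])), (array([306. , 219.6], dtype=float32), array([-0.0443,  0.0429,  0.066 ]))]
wrist [(array([288, 230], dtype=int32), array([-0.0445,  0.0364,  0.068 ])), (array([294, 266], dtype=int32), array([-0.0002,  0.0443,  0.068 ])), (array([292, 297], dtype=int32), array([0.04  , 0.0429, 0.068 ])), (array([241, 297], dtype=int32), array([ 0.0398, -0.0175,  0.068 ])), (array([221, 256], dtype=int32), array([-0.0129, -0.0399,  0.068 ])), (array([224, 230], dtype=int32), array([-0.0446, -0.0356,  0.068 ]))]
```

View pics/w8.png

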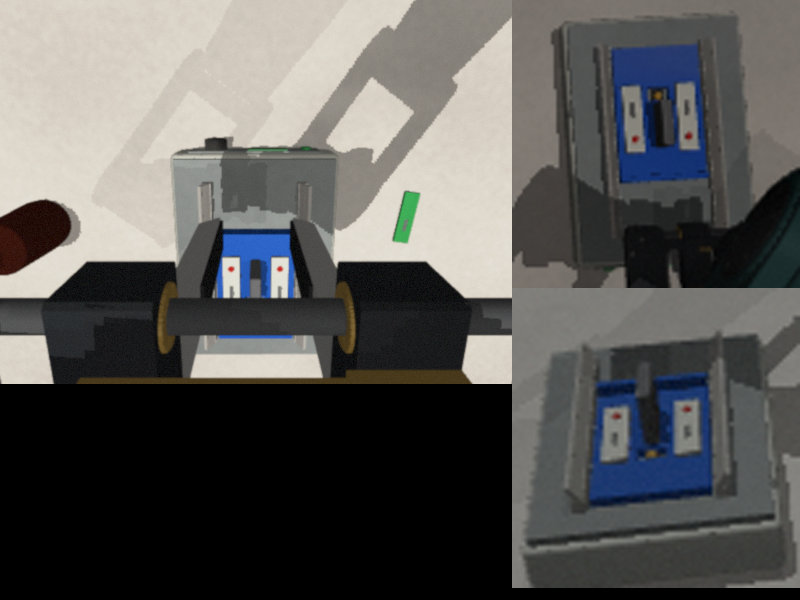

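The brass pin shows inside the hole in both views, at about (657,95) and (652,453). The shadow gap under the far edge is gone, and the 3 mm slide before the firm stop matches the stated play. Handing in.

```bash
python3 -c "
from bench import robot
print(robot.close_job())"
```

```text
the job is handed in; nothing more can be done
None
```

I set the tray down and let it go about 29 mm short of the slot's middle, nudged it until the hole dropped over the pin and it stopped with about 5 N on the tool, drew back and handed in at about 23 s; the camera views show it seated, but no verdict came back.

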